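# Unstack battery packs into their test cradles

### The arm

A 6-joint arm with a two-finger parallel gripper is mounted at the origin on the work surface. World frame = base frame: x ahead of the robot, y to its left, z up, the work surface at z = 0. Lengths are in m, angles in rad, forces in N, time in s.
With the tool pointing down it reaches from about 0.25 to 0.775 m from the base axis. Payload 4 kg.
Tool frame: the origin (TCP) lies midway between the tips of the shut fingers; the grasp point (between the pads) lies 19 mm behind it (robot.grasp_offset is the distance from the TCP to the grasp point, in m); z points along the fingers, y is the direction in which the jaws open and shut (so a half turn about z gives the same grasp; the last joint's range is limited). The gripper opens to 94 mm and grips with 3 to 60 N. Pads are 16 mm wide; open, the fingers measure 119 mm over their backs; the gripper's body (75 mm by 177 mm) begins 78 mm behind the grasp point.
Start: joints at [-1.426, 0.087, 1.371, -0, 1.684, -0.103], TCP at [0.135, -0.533, 0.206] pointing down, gripper open.
Joint ranges: [-3.1, 3.1], [-0.76, 2.03], [0.27, 2.55], [-1.08, 4.22], [0.17, 2.65], [-2.57, 2.57]. Speed limits (rad/s): [2.79, 2.79, 3.14, 3.14, 3.14, 3.14].

### API

Orientations are given as [roll, pitch, yaw] about the fixed x, y, z axes, in that order (R = Rz(yaw) Ry(pitch) Rx(roll)).
In Python, from bench import status, viewer, order, robot gives the robot as it stands. The module is installed in compiled form; this text tells all that it offers.
- The arm moves only by the tool move_arm, never from a script. Its argument "targets" is a list of rows, each a list of 3 entries, a list of its own where there are three numbers: the shift along the tool's x, y, z in mm, then the turn, a rotation vector about the tool's x, y, z in degrees, then the opening, from -1 (shut) to 1 (fully open). A call has 1 to 20 rows; each row is the pose to reach, as a shift and turn from the pose commanded when the call began, along the tool's axes at that moment; what a row does not reach only later rows make up. A row lasts 1/8 s, in which the tool goes at most 62.5 mm and 10.7 degrees, less where a joint would pass 70% of its speed; a pose out of reach is approached as far as the arm can. A call with a gripper value outside its range is refused whole. The fingers move at their own pace and stop on an object; the grip force is fixed at half the most. Time passes only in rows, so rows that repeat a pose let the fingers close. It gives the time, the measured TCP pose, the force and the opening at its end, in the units of the state.
- status.get_obs(): the state, without advancing time (a new reading comes with each control period).
- viewer.snapshot(name): name is "side" or "top"; returns the picture (400x640x3 uint8, red, green, blue); there is no depth.
- viewer.camera_model(name): a dict with "K" (3x3 intrinsics, pixels), "xyz" and "attitude" of the camera in the world. Camera axes: x right, y up, looking along -z (the intrinsics and any distortion apply to the point x, -y, -z); pixel columns grow to the right and rows downward; lengths in m; the calibration is good to about 2 mm. A picture is of the moment at which its call begins. camera_model takes no time and is no camera call.
- order.close_job(): hands the job in, once; it reports no verdict.
The state is a dict: "time": time; "joint_positions": joint angles; "qvel": joint speeds; "joint_torque": joint torques, N m; "tool_pos": TCP position; "ee_rot": TCP orientation; "wrist_force": force on the tool from outside, world axes, zero at the start; "wrist_torque": the same for the moment, N m; "width": finger opening in m.
Only numpy, scipy, OpenCV 4.12 (cv2) and the standard library are available. Lean on these libraries where they do the work, as an engineer would, in place of code of your own. Each camera call takes 0.05 s, during which the arm holds its last target. There are 200 camera calls.

### The job

The four battery packs for the discharge test are piled up on the mat. Take the pile apart and set each pack, right way up, into the test cradle made for its shape and size, so that it lies flat on the bed inside the rim; put them down gently rather than dropping them, and leave the green development board and the upright white board where they stand.

Things in the scene. Friction and masses are not known exactly. Their poses are not given: they have to be found in the camera images.
- pack_round: Round battery pack: upright cylinder, diameter 32 mm, 42 mm high, 85 g, light grey with dark end bands and a brass disc on top; top of the pile, standing on the slim pack (order from the top always round, slim, square, large). Origin: centre of underside; z up; its yaw does not matter.
- pack_slim: Slim battery pack: 76 mm long (x), 34 mm wide (y), 32 mm high, 170 g; second from the top, its ends overhanging the square pack by about 10 mm. Light grey, dark cap with brass contacts on its +x end, paper label on top. Origin: centre of underside; x along its length, z up.
- pack_square: Square battery pack: 56 by 56 mm, 34 mm high, 220 g; third from the top, on the large pack. Light grey, dark cap with brass contacts on its +x end, paper label on top. Origin: centre of underside; x along its length, z up.
- pack_large: Large battery pack: 96 mm long (x), 64 mm wide (y), 34 mm high, 420 g; lowest of the pile, on the blue-grey mat (its top at z = 0.002). Light grey, dark cap with brass contacts on its +x end, paper label on top. Origin: centre of underside; x along its length, z up.
- cradle_round: Cradle for the round pack: low black round block, 58 mm across, with a round light grey recess 48 mm across, one brass contact in the middle. Bed 8 mm above the underside, rim 4 mm above the bed, 8 mm play round the pack. At +x a terminal step 24 mm long with red and black posts, 31 mm high. Origin: bed centre in plan, at the underside. Fixed; place and yaw vary.
- cradle_slim: Cradle for the slim pack: low black tray, light grey bed 92 (x) by 50 mm (y), outside 102 by 60, brass pins in the middle. Pack lengthwise, either end to the terminals. Bed 8 mm above the underside, rim 4 mm above the bed, 8 mm play round the pack. At +x a terminal step 24 mm long with red and black posts, 31 mm high. Origin: bed centre in plan, at the underside. Fixed; place and yaw vary.
- cradle_square: Cradle for the square pack: low black tray, light grey bed 72 by 72 mm, outside 82 by 82, brass pins in the middle. Pack square with the rim, any of four ways. Bed 8 mm above the underside, rim 4 mm above the bed, 8 mm play round the pack. At +x a terminal step 24 mm long with red and black posts, 31 mm high. Origin: bed centre in plan, at the underside. Fixed; place and yaw vary.
- cradle_large: Cradle for the large pack: low black tray, light grey bed 112 (x) by 80 mm (y), outside 122 by 90, brass pins in the middle. Pack lengthwise, either end to the terminals. Bed 8 mm above the underside, rim 4 mm above the bed, 8 mm play round the pack. At +x a terminal step 24 mm long with red and black posts, 31 mm high. Origin: bed centre in plan, at the underside. Fixed; place and yaw vary.
- devboard: Green development board 60 by 44 mm on four brass standoffs, 19 mm high at its white connector, loose on the mat among the cradles; not part of the job, to be left where it is. Origin: centre of the underside.
- upright_board: White circuit board standing upright (78 mm wide along y, 77 mm high in all) in a black foot 40 by 72 mm, loose on the mat among the cradles; not part of the job, to be left where it is. Origin: centre of the underside.
Things that resemble listed ones, but are neither listed nor needed, are in the scene too. What is shaped like the pack_round but blue or pink is not meant.

How it is judged:
At the end, for the whole second after the job is handed in: Each pack lies right way up and flat (within 0.06 rad) on the bed of its own cradle inside the rim, its centre within 13 mm of the bed's centre, long sides along the bed's (within 0.3 rad; for the square pack any of the four ways; the round one any), released and at rest (horizontal distance between pack_round and cradle_round below 0.013 m and z of pack_round in the frame of cradle_round between 0.005 and 0.0105 m and angle between each of pack_round, pack_slim, pack_square, pack_large's own z axis and vertical below 0.06 rad and linear speed of each of pack_round, pack_slim, pack_square, pack_large below 0.01 m/s and horizontal distance between pack_slim and cradle_slim below 0.013 m and z of pack_slim in the frame of cradle_slim between 0.005 and 0.0105 m and angle between the x axis of pack_slim and the x axis of cradle_slim, either way round below 0.3 rad and horizontal distance between pack_square and cradle_square below 0.013 m and z of pack_square in the frame of cradle_square between 0.005 and 0.0105 m and (angle between the x axis of pack_square and the x axis of cradle_square, either way round below 0.3 rad or angle between the x axis of pack_square and the y axis of cradle_square, either way round below 0.3 rad) and horizontal distance between pack_large and cradle_large below 0.013 m and z of pack_large in the frame of cradle_large between 0.005 and 0.0105 m and angle between the x axis of pack_large and the x axis of cradle_large, either way round below 0.3 rad); the robot touches nothing.
It fails at once if a pack was dropped or thrown into its cradle: over its bed and less than 40 mm above it, it moved faster than 0.5 m/s, as after a fall of more than about 13 mm ((horizontal distance between pack_round and cradle_round below 0.04 m and z of pack_round in the frame of cradle_round below 0.048 m and linear speed of pack_round above 0.5 m/s) or (horizontal distance between pack_slim and cradle_slim below 0.04 m and z of pack_slim in the frame of cradle_slim below 0.048 m and linear speed of pack_slim above 0.5 m/s) or (horizontal distance between pack_square and cradle_square below 0.04 m and z of pack_square in the frame of cradle_square below 0.048 m and linear speed of pack_square above 0.5 m/s) or (horizontal distance between pack_large and cradle_large below 0.04 m and z of pack_large in the frame of cradle_large below 0.048 m and linear speed of pack_large above 0.5 m/s)).
It fails at once if the green development board was shifted by more than 15 mm or tipped (distance of devboard from where it was at the start of the episode above 0.015 m or angle between devboard's own z axis and vertical above 0.3 rad).
It fails at once if the upright white board was shifted by more than 15 mm or tipped (distance of upright_board from where it was at the start of the episode above 0.015 m or angle between upright_board's own z axis and vertical above 0.3 rad).
It also fails if it takes over 122 s, if anything falls off the work surface, if the arm or the gripper's body presses on something with over 40 N, if the wrist force passes 120 N, or if a joint passes its speed limit or range.

## Working session

There is one attempt and no reset: what is moved stays moved. The work goes in short steps, Python scripts to look and compute and a tool call to move; the robot and the scene stay as the last step left them, time stands still between calls to the robot, and variables do not carry over. Pictures are saved under pics/ and viewed, about 12 in all and at most 16, crops included, and the job is handed in when it is done.

Besides the shell and the picture viewer there is one more tool, called after "Call:" as name([rows], argument=value, ...), one row to a line, values as JSON. move_arm: Moves the arm, as the interface text tells. Its arguments: {"type":"object","properties":{"targets":{"type":"array"}},"required":["targets"]}

```bash
mkdir -p pics; cat > h.py <<'E'
import numpy as np, cv2
from scipy.spatial.transform import Rotation as R
from bench import status, viewer, order, robot
def snap(n,f=None):
    im=viewer.snapshot(n)
    if f: cv2.imwrite('pics/'+f,im[:,:,::-1])
    return im
def cam(n):
    m=viewer.camera_model(n); a=np.array(m['attitude'],float)
    Rm=a if a.shape==(3,3) else R.from_euler('xyz',a).as_matrix()
    return np.array(m['K']),np.array(m['xyz']),Rm,m
def ray(n,u,v):
    K,c,Rm,_=cam(n); d=np.linalg.inv(K)@[u,v,1]; return c,Rm@(d*[1,-1,-1])
def onz(n,u,v,z):
    c,d=ray(n,u,v); return c+d*(z-c[2])/d[2]
def proj(n,p):
    K,c,Rm,_=cam(n); q=(Rm.T@(np.array(p)-c))*[1,-1,-1]; q=K@q; return q[:2]/q[2]
E
python3 - <<'E'
from h import *
for n in('top','side'):
    snap(n,n+'0.png'); print(cam(n)[3])
print(status.get_obs(), robot.grasp_offset)
E
```

```text
{'K': array([[464.93096894,   0.        , 322.5603187 ],
       [  0.        , 464.93096894, 205.9312074 ],
       [  0.        ,   0.        ,   1.        ]]), 'xyz': array([ 4.14502421e-01, -8.54911879e-04,  1.33029820e+00]), 'attitude': array([ 0.14736003, -0.00413166, -1.57413169])}
{'K': array([[403.82049775,   0.        , 328.98060501],
       [  0.        , 403.82049775, 199.80327686],
       [  0.        ,   0.        ,   1.        ]]), 'xyz': array([ 0.27515258, -0.80126929,  0.6017887 ]), 'attitude': array([ 1.05484777, -0.00231437, -0.3690117 ])}
{'time': 0.1, 'joint_positions': array([-1.42611266e+00,  8.78837598e-02,  1.37211428e+00, -1.00099969e-05,
        1.68361293e+00, -1.03115856e-01]), 'qvel': array([-0.00035977, -0.00205674, -0.00279503,  0.00068266,  0.00068915,
       -0.00118814]), 'joint_torque': array([ 1.74178360e-03, -3.41252124e+01, -3.03301799e+01,  7.18969549e-02,
        3.04195785e-02, -1.01946978e-04]), 'tool_pos': array([ 0.13480948, -0.53270035,  0.20441412]), 'ee_rot': array([-3.13958403e+00, -1.97855911e-04,  2.47798209e-01]), 'wrist_force': array([-1.19088893, -0.21572878,  0.03973205]), 'wrist_torque': array([-0.02061349,  0.01745285, -0.042594  ]), 'width': 0.09426241242457774} 0.0188
```

View pics/top0.png

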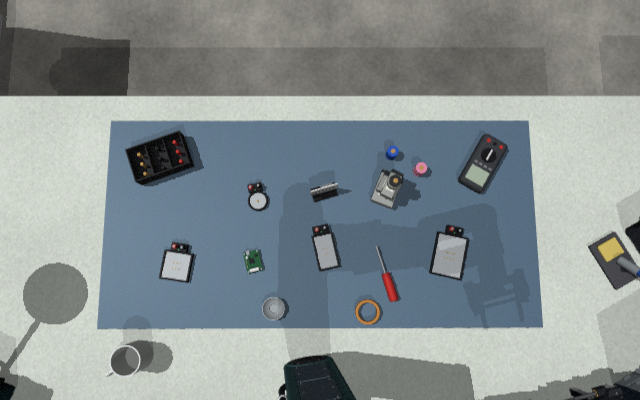

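View pics/side0.png

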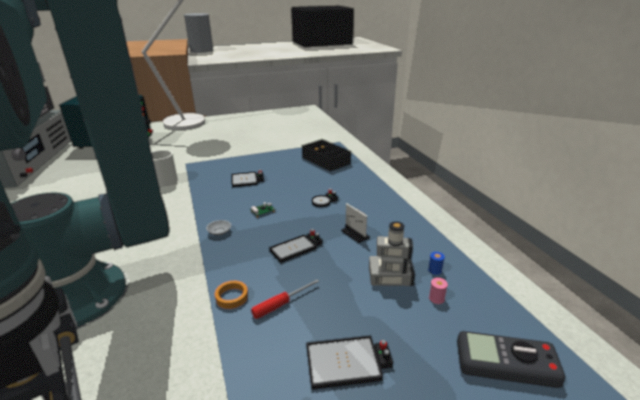

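Top view: pile at (388,187) with the round pack's brass disc at (395,181). Lookalikes are the blue cylinder (392,152), the pink cylinder (421,169), the metal dish (273,308) and the orange ring (368,312). Cradles: round (258,200), square (177,265), slim (325,250), large (449,255). The devboard is at (254,261) and the upright board at (325,191). I'll check the pile choice in a close crop.

```bash
cat > m.py <<'E'
from h import *
im=snap('top','t1.png'); s=snap('side','s1.png')
a=cv2.resize(im[140:220,360:440],None,fx=6,fy=6,interpolation=cv2.INTER_CUBIC)
b=cv2.resize(s[215:300,350:450],None,fx=3.2,fy=5.65,interpolation=cv2.INTER_CUBIC)
b=cv2.resize(s[215:300,350:430],None,fx=480/85,fy=480/85)[:, :]
h=min(a.shape[0],b.shape[0]); cv2.imwrite('pics/c1.png',np.hstack([a[:h],b[:h]])[:, :800+200,::-1][:, :800] if a.shape[1]+b.shape[1]<=800 else cv2.resize(np.hstack([a[:h],b[:h]]),(0,0),fx=.85,fy=.85)[:,:,::-1])
g=im.astype(int); 
m=((g.min(2)>125)&(g.max(2)-g.min(2)<35)).astype(np.uint8)
for name,(u,v) in dict(round=(258,200),square=(177,265),slim=(325,250),large=(449,255)).items():
    r=28; z=8; sub=im[v-r:v+r,u-r:u+r]
    big=cv2.resize(sub,None,fx=z,fy=z,interpolation=cv2.INTER_CUBIC)
    mm=((big.min(2)>110)).astype(np.uint8)
    mm=cv2.morphologyEx(mm,cv2.MORPH_CLOSE,np.ones((25,25)))
    cs,_=cv2.findContours(mm,0,2); c=max(cs,key=cv2.contourArea)
    pts=(c[:,0,:]+.5)/z-.5+[u-r,v-r]
    P=np.array([onz('top',*p,0.010)[:2] for p in pts])
    (cx,cy),(w,h),an=cv2.minAreaRect((P*1000).astype(np.float32))
    t=u,v
    # terminal red post
    hsv=cv2.cvtColor(big,cv2.COLOR_RGB2HSV)
    rm=((hsv[...,1]>130)&((hsv[...,0]<8)|(hsv[...,0]>172))&(hsv[...,2]>80))
    yy,xx=np.nonzero(rm); red=onz('top',xx.mean()/z+u-r,yy.mean()/z+v-r,.03)[:2] if len(xx) else None
    print(name,round(cx,1),round(cy,1),round(w,1),round(h,1),round(an,1),'red',red)
E
python3 m.py
```

```text
round 627.2 179.8 46.3 46.0 0.8 red [0.66035833 0.19693472]
square 452.0 424.7 150.0 117.5 2.9 red [0.49471825 0.40490759]
slim 482.0 -13.9 92.5 49.8 12.5 red [0.53986942 0.01067919]
large 468.8 -363.9 79.0 112.7 77.0 red [ 0.54067631 -0.36656098]
```

View pics/c1.png

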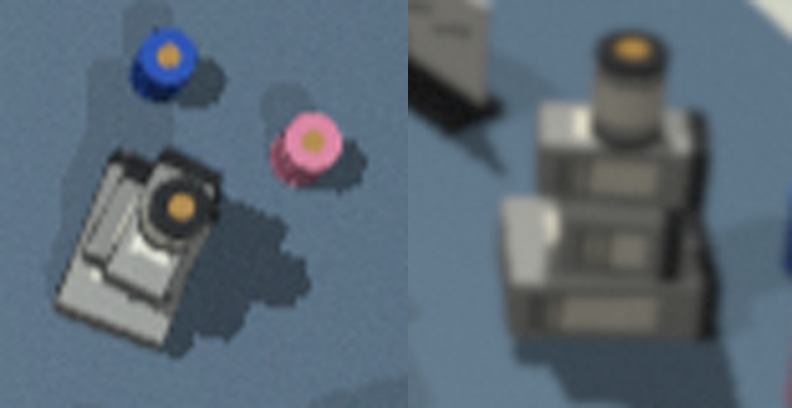

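The crop confirms the grey round pack with the dark band and brass disc on top of the pile. Blue and pink are separate. Next I'll compute the pile poses and remeasure the square cradle.

```bash
cat > m2.py <<'E'
from h import *
im=snap('top')
def pt(cx,cy,z): return onz('top',360+cx/5.1-.5,140+cy/5.1-.5,z)[:2]*1000
d=lambda a,b:np.degrees(np.arctan2(*(b-a)[::-1]))
b=pt(181,206,.144); print('round',b.round(1))
p,q,r=pt(105,265,.102),pt(165,303,.102),pt(147,172,.102); print('slim',p,q,np.linalg.norm(q-p),d(p,r),d(q,p)-90)
p,q,r=pt(57,304,.036),pt(163,345,.036),pt(115,155,.036); print('large',p,q,np.linalg.norm(q-p),d(p,r),d(q,p)-90,np.linalg.norm(r-p))
u,v,r,z=177,265,26,8
big=cv2.resize(im[v-r:v+r,u-r:u+r],None,fx=z,fy=z,interpolation=cv2.INTER_CUBIC).astype(int)
mm=((big.min(2)>110)&(big[...,2]-big[...,0]<20)).astype(np.uint8)
mm=cv2.morphologyEx(mm,cv2.MORPH_CLOSE,np.ones((25,25)))
cs,_=cv2.findContours(mm,0,2)
for c in cs:
  if cv2.contourArea(c)>5000:
    P=np.array([onz('top',*p,.01)[:2]*1000 for p in (c[:,0]+.5)/z-.5+[u-r,v-r]],np.float32); print('sq',cv2.minAreaRect(P))
print([proj('top',[x,y,.0]).round() for x,y in((.4,0),(.6,-.2))])
# round pack dims via dark masks not needed; second view brass in side
K=[(395.,227.)]; print('side brass at z.144', onz('side',350+(632-408)/.85*85/480-.5,215+48/.85*85/480-.5,.144)[:2])
E
python3 m2.py
```

```text
round [ 658.6 -195.1]
slim [ 635.66281451 -161.11220195] [ 615.31221073 -192.20483814] 37.16045075196903 -25.03084139931284 -33.205357774321406
large [ 625.70067269 -142.68030723] [ 602.61752671 -200.78931317] 62.52590022922031 -21.966239434225756 -21.664891105201775 90.82496343363805
sq ((441.88006591796875, 406.7369079589844), (71.87850952148438, 73.96382141113281), 81.15575408935547)
[array([320., 280.]), array([389., 210.])]
side brass at z.144 [ 0.66005572 -0.19554728]
```

```bash
cat > g.py <<'E'
from h import *
import sys
# usage: g.py x y z yaw [x y z yaw ...]  (mm, deg) -> rows from current measured pose
o=status.get_obs(); Rt=R.from_euler('xyz',o['ee_rot']); p=np.array(o['tool_pos'])*1000
print('t',round(o['time'],2),'pos',p.round(1),'yaw',np.degrees(o['ee_rot']).round(2),'w',round(o['width']*1000,1),'F',o['wrist_force'].round(1),'j1,6',o['joint_positions'][[0,5]].round(2))
a=list(map(float,sys.argv[1:]))
for i in range(0,len(a),4):
    T=R.from_euler('xyz',[180,0,a[i+3]],degrees=True)
    print(Rt.inv().apply(np.array(a[i:i+3])-p).round(1),np.degrees((Rt.inv()*T).as_rotvec()).round(1))
E
python3 g.py 659 -195.5 200 -26 659 -195.5 111 -26
```

```text
t 0.25 pos [ 134.9 -533.   205. ] yaw [-1.7995e+02 -1.0000e-02  1.4200e+01] w 94.1 F [-0.2  0.1  0.4] j1,6 [-1.43 -0.1 ]
[ 590.9 -198.6    5.2] [-0.1  0.  40.2]
[ 590.9 -198.5   94.2] [-0.1  0.  40.2]
```

Call:
move_arm([
  [[591,-198.5,0],[0,0,40],0.6],
  [[591,-198.5,0],[0,0,40],0.6],
  [[591,-198.5,0],[0,0,40],0.6],
  [[591,-198.5,0],[0,0,40],0.6],
  [[591,-198.5,0],[0,0,40],0.6],
  [[591,-198.5,0],[0,0,40],0.6],
  [[591,-198.5,0],[0,0,40],0.6],
  [[591,-198.5,0],[0,0,40],0.6],
  [[591,-198.5,0],[0,0,40],0.6],
  [[591,-198.5,0],[0,0,40],0.6],
  [[591,-198.5,0],[0,0,40],0.6],
  [[591,-198.5,0],[0,0,40],0.6],
  [[591,-198.5,0],[0,0,40],0.6],
])

```text
time: 1.88
tool_pos: [0.6584, -0.1966, 0.2054]
ee_rot: [3.141, 0.001, -0.451]
wrist_force: [-0.5, 0.1, -0.3]
width: 0.0751
```

```bash
python3 g.py 659 -195.5 111 -26; python3 - <<'E'
from h import *
t=snap('top'); s=snap('side')
a=cv2.resize(t[140:220,350:430],(400,400),interpolation=2); b=cv2.resize(s[150:300,320:470],(400,400),interpolation=2)
cv2.imwrite('pics/c2.png',np.hstack([a,b])[:,:,::-1])
E
```

```text
t 1.88 pos [ 658.4 -196.6  205.4] yaw [ 1.7996e+02  3.0000e-02 -2.5850e+01] w 75.1 F [-0.5  0.1 -0.3] j1,6 [-0.37  1.65]
[ 0.1 -1.3 94.4] [0.  0.  0.1]
```

View pics/c2.png

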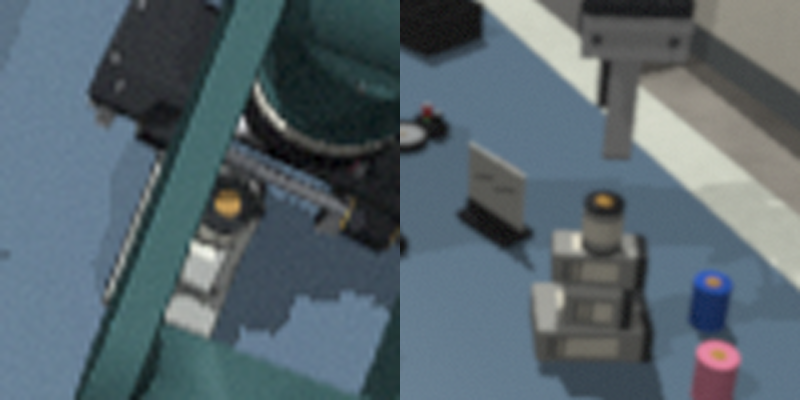

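The right panel shows the fingers above the round pack, and the left shows the brass disc at (228,203) between them. I'll descend, grip and lift.

Call:
move_arm([
  [[0,-1,50],[0,0,0],0.6],
  [[0,-1,80],[0,0,0],0.6],
  [[0,-1,94],[0,0,0],0.6],
  [[0,-1,94],[0,0,0],0.6],
  [[0,-1,94],[0,0,0],-1],
  [[0,-1,94],[0,0,0],-1],
  [[0,-1,94],[0,0,0],-1],
  [[0,-1,94],[0,0,0],-1],
  [[0,-1,94],[0,0,0],-1],
  [[0,-1,94],[0,0,0],-1],
  [[0,-1,94],[0,0,0],-1],
  [[0,-1,80],[0,0,0],-1],
  [[0,-1,30],[0,0,0],-1],
])

```text
time: 3.6
tool_pos: [0.6575, -0.194, 0.1717]
ee_rot: [3.141, 0.009, -0.45]
wrist_force: [0.4, -0.4, -0.8]
width: 0.0316
```

```bash
python3 g.py 627 180 176 12 627 180 45 12
```

```text
t 3.6 pos [ 657.5 -194.   171.7] yaw [179.96   0.54 -25.8 ] w 31.6 F [ 0.4 -0.4 -0.8] j1,6 [-0.37  1.65]
[-190.3 -323.5   -2.7] [ -0.1   0.5 -37.8]
[-189.  -323.6  128.3] [ -0.1   0.5 -37.8]
```

Call:
move_arm([
  [[-190,-323.5,0],[0,0,-38],-1],
  [[-190,-323.5,0],[0,0,-38],-1],
  [[-190,-323.5,0],[0,0,-38],-1],
  [[-190,-323.5,0],[0,0,-38],-1],
  [[-190,-323.5,0],[0,0,-38],-1],
  [[-190,-323.5,0],[0,0,-38],-1],
  [[-190,-323.5,0],[0,0,-38],-1],
  [[-190,-323.5,40],[0,0,-38],-1],
  [[-190,-323.5,90],[0,0,-38],-1],
  [[-190,-323.5,115],[0,0,-38],-1],
  [[-190,-323.5,115],[0,0,-38],-1],
  [[-190,-323.5,115],[0,0,-38],-1],
])

```text
time: 5.1
tool_pos: [0.6307, 0.1785, 0.0625]
ee_rot: [3.141, -0.003, 0.212]
wrist_force: [0.5, -0.2, -0.6]
width: 0.0316
```

```bash
python3 g.py 627 180 21 12; python3 - <<'E'
from h import *
t=snap('top'); s=snap('side')
a=cv2.resize(t[160:240,220:300],(400,400),interpolation=2); b=cv2.resize(s[160:235,280:355],(400,400),interpolation=2)
cv2.imwrite('pics/c3.png',np.hstack([a,b])[:,:,::-1]); print(proj('side',[.627,.180,.010]),proj('top',[.627,.180,.010]))
E
```

```text
t 5.1 pos [630.7 178.5  62.5] yaw [179.98  -0.18  12.15] w 31.6 F [ 0.5 -0.2 -0.6] j1,6 [0.19 1.55]
[-3.5 -2.2 41.5] [ 0.  -0.2  0.2]
[319.83372673 199.99102022] [257.49521935 200.4158674 ]
```

View pics/c3.png

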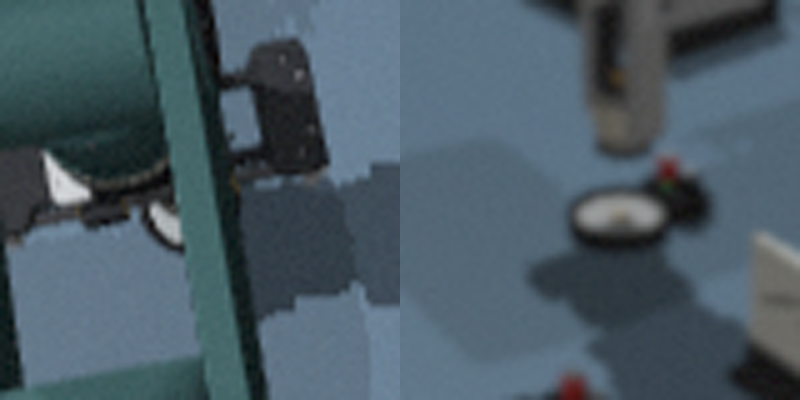

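The pack hangs over the round recess, whose centre is at (618,215) in the right panel. I'll correct by about 4 mm and lower it.

Call:
move_arm([
  [[-3.5,-2,20],[0,0,0],-1],
  [[-3.5,-2,34],[0,0,0],-1],
  [[-3.5,-2,40],[0,0,0],-1],
  [[-3.5,-2,41],[0,0,0],-1],
  [[-3.5,-2,41],[0,0,0],-1],
])

```text
time: 5.82
tool_pos: [0.6259, 0.1802, 0.0199]
ee_rot: [3.141, -0.001, 0.213]
wrist_force: [-0.7, -0.2, -0.9]
width: 0.0316
```

```bash
python3 g.py 627 180 21 12; python3 - <<'E'
from h import *
s=snap('side')
cv2.imwrite('pics/c4.png',cv2.resize(s[160:235,280:355],(500,500),interpolation=2)[:,:,::-1])
E
```

```text
t 5.83 pos [625.9 180.2  19.9] yaw [ 1.7999e+02 -4.0000e-02  1.2200e+01] w 31.6 F [-0.7 -0.2 -0.9] j1,6 [0.19 1.55]
[ 1.   0.5 -1.1] [ 0.  -0.   0.2]
```

View pics/c4.png

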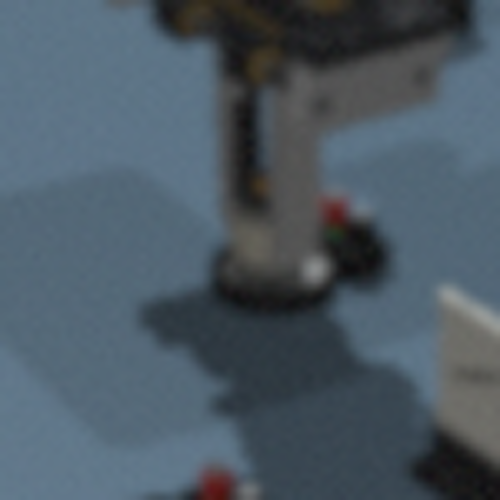

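The pack is inside the rim and nearly on the bed. I'll lower it slightly, release and lift.

Call:
move_arm([
  [[0,0,1],[0,0,0],-1],
  [[0,0,1],[0,0,0],-0.2],
  [[0,0,1],[0,0,0],0.1],
  [[0,0,1],[0,0,0],0.1],
  [[0,0,1],[0,0,0],0.1],
  [[0,0,1],[0,0,0],0.1],
  [[0,0,-20],[0,0,0],0.1],
  [[0,0,-70],[0,0,0],0.1],
  [[0,0,-130],[0,0,0],0.1],
  [[0,0,-180],[0,0,0],0.1],
])

```text
time: 7.12
tool_pos: [0.6257, 0.1803, 0.2022]
ee_rot: [3.141, -0.002, 0.213]
wrist_force: [-0.5, -0.6, 0.6]
width: 0.0518
```

```bash
python3 g.py 480 0 190 -26
```

```text
t 7.12 pos [625.7 180.3 202.2] yaw [ 1.7999e+02 -1.2000e-01  1.2200e+01] w 51.8 F [-0.5 -0.6  0.6] j1,6 [0.19 1.55]
[-180.6  145.4   11.8] [-0.  -0.1 38.2]
```

```bash
python3 - <<'E'
from h import *
t=snap('top'); s=snap('side')
a=cv2.resize(t[158:222,356:420],(400,400),interpolation=2); b=cv2.resize(s[160:235,280:355],(400,400),interpolation=2)
cv2.imwrite('pics/c5.png',np.hstack([a,b])[:,:,::-1])
E
```

```text
(no output)
```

View pics/c5.png

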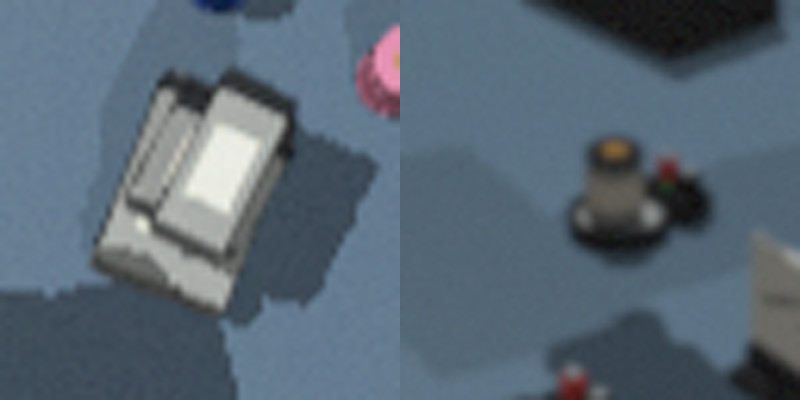

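The round pack stands in its cradle with the brass cap at (613,150) in the right panel. The slim top's corners are at about (157,215), (225,245), (225,75) and (297,102) in the left panel.

```bash
python3 - <<'E'
from h import *
def pt(cx,cy,z): return onz('top',356+cx/6.25-.5,158+cy/6.25-.5,z)[:2]*1000
d=lambda a,b:np.degrees(np.arctan2(*(b-a)[::-1]))
a,b,c,e=[pt(*p,.102) for p in((157,215),(225,245),(225,75),(297,102))]
print('slim',(a+b+c+e)/4,d(a,c),d(b,e),d(b,a)-90,np.linalg.norm(c-a),np.linalg.norm(b-a))
E
python3 g.py 645 -186 150 -29 645 -186 78 -29
```

```text
slim [ 658.88945507 -192.83007674] -26.60538552046553 -27.59704685400891 -24.454391096286116 68.70377260541423 31.742786978513557
t 7.22 pos [628.8 180.9 208.7] yaw [179.98  -0.88  12.2 ] w 51.9 F [1.  0.6 0.2] j1,6 [0.19 1.55]
[-62.6 362.1  57.8] [-0.3 -0.8 41.2]
[-63.7 362.  129.8] [-0.3 -0.8 41.2]
```

Call:
move_arm([
  [[-45,373,30],[0,0,38.7],0.5],
  [[-45,373,30],[0,0,38.7],0.5],
  [[-45,373,30],[0,0,38.7],0.5],
  [[-45,373,30],[0,0,38.7],0.5],
  [[-45,373,30],[0,0,38.7],0.5],
  [[-45,373,30],[0,0,38.7],0.5],
  [[-45,373,30],[0,0,38.7],0.5],
  [[-45,373,51],[0,0,38.7],0.5],
  [[-45,373,51],[0,0,38.7],0.5],
  [[-45,373,51],[0,0,38.7],0.5],
])

```text
time: 8.48
tool_pos: [0.6604, -0.1928, 0.1487]
ee_rot: [-3.141, 0.0, -0.461]
wrist_force: [-0.9, 0.4, 0.7]
width: 0.0703
```

```bash
python3 g.py 661 -194 79 -26.5
```

```text
t 8.47 pos [ 660.4 -192.8  148.7] yaw [-1.7999e+02  1.0000e-02 -2.6430e+01] w 70.3 F [-0.9  0.4  0.7] j1,6 [-0.37  1.67]
[ 1.1  0.9 69.7] [-0.   0.   0.1]
```

Call:
move_arm([
  [[1,1,40],[0,0,0],0.5],
  [[1,1,60],[0,0,0],0.5],
  [[1,1,70],[0,0,0],0.5],
  [[1,1,70],[0,0,0],0.5],
  [[1,1,70],[0,0,0],-1],
  [[1,1,70],[0,0,0],-1],
  [[1,1,70],[0,0,0],-1],
  [[1,1,70],[0,0,0],-1],
  [[1,1,70],[0,0,0],-1],
  [[1,1,70],[0,0,0],-1],
  [[1,1,62],[0,0,0],-1],
  [[1,1,30],[0,0,0],-1],
  [[1,1,-10],[0,0,0],-1],
  [[1,1,-10],[0,0,0],-1],
  [[1,1,-10],[0,0,0],-1],
])

```text
time: 10.35
tool_pos: [0.6601, -0.195, 0.1566]
ee_rot: [3.141, 0.003, -0.463]
wrist_force: [0.6, -0.4, -3.3]
width: 0.0338
```

```bash
python3 g.py 482 -14 160 12.5
```

```text
t 10.35 pos [ 660.1 -195.   156.6] yaw [ 1.7998e+02  1.5000e-01 -2.6500e+01] w 33.8 F [ 0.6 -0.4 -3.3] j1,6 [-0.37  1.66]
[-240.1  -82.5   -2.8] [ -0.    0.1 -39. ]
```

Call:
move_arm([
  [[-240,-82.5,0],[0,0,-39],-1],
  [[-240,-82.5,0],[0,0,-39],-1],
  [[-240,-82.5,0],[0,0,-39],-1],
  [[-240,-82.5,0],[0,0,-39],-1],
  [[-240,-82.5,0],[0,0,-39],-1],
  [[-240,-82.5,0],[0,0,-39],-1],
  [[-240,-82.5,50],[0,0,-39],-1],
  [[-240,-82.5,100],[0,0,-39],-1],
  [[-240,-82.5,100],[0,0,-39],-1],
  [[-240,-82.5,100],[0,0,-39],-1],
])

```text
time: 11.6
tool_pos: [0.4845, -0.0152, 0.0597]
ee_rot: [3.141, -0.002, 0.217]
wrist_force: [0.3, -0.2, -1.9]
width: 0.0339
```

```bash
python3 g.py 482 -14 21 12.5; python3 - <<'E'
from h import *
t=snap('top'); s=snap('side')
a=cv2.resize(t[158:222,356:420],(400,400),interpolation=2); b=cv2.resize(s[195:275,255:335],(400,400),interpolation=2)
cv2.imwrite('pics/c6.png',np.hstack([a,b])[:,:,::-1])
E
```

```text
t 11.6 pos [484.5 -15.2  59.7] yaw [ 1.7995e+02 -1.0000e-01  1.2420e+01] w 33.9 F [ 0.3 -0.2 -1.9] j1,6 [-0.15  1.21]
[-2.3 -1.7 38.7] [ 0.1 -0.1 -0.1]
```

View pics/c6.png

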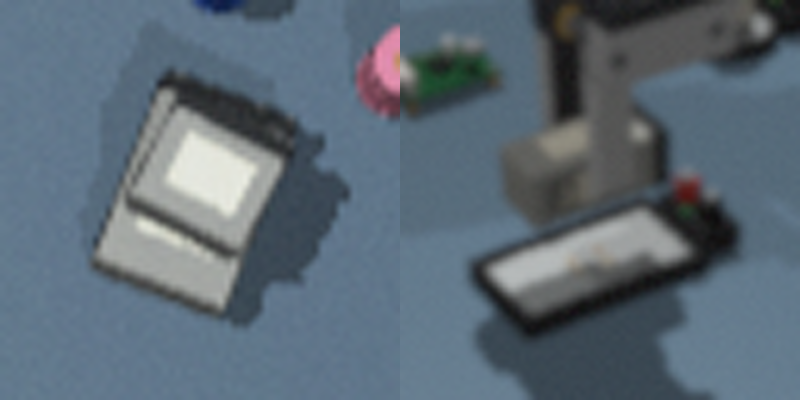

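The slim pack hangs over its bed, centred between the fingers (right panel, pack around (590,175)). In the left panel the square top's front edge runs (130,195)–(238,243), its label centre is (212,172), and the large pack's front edge runs (95,258)–(222,310).

Call:
move_arm([
  [[-2,-1.5,20],[0,0,0],-1],
  [[-2,-1.5,33],[0,0,0],-1],
  [[-2,-1.5,39],[0,0,0],-1],
  [[-2,-1.5,40],[0,0,0],-1],
  [[-2,-1.5,40],[0,0,0],-1],
])

```text
time: 12.32
tool_pos: [0.481, -0.0133, 0.019]
ee_rot: [3.141, -0.001, 0.218]
wrist_force: [0.3, -0.1, -2.1]
width: 0.034
```

```bash
python3 g.py 482 -14 20 12.5; python3 - <<'E'
from h import *
def pt(cx,cy,z): return onz('top',356+cx/6.25-.5,158+cy/6.25-.5,z)[:2]*1000
def f(n,p,q,z,l):
    a,b=pt(*p,z),pt(*q,z); w=np.linalg.norm(b-a); y=(a-b)/w; x=np.array([y[1],-y[0]]); print(n,(a+b)/2+x*l,w,np.degrees(np.arctan2(x[1],x[0])))
f('sq',(130,195),(238,243),.07,28); print(pt(212,172,.07))
f('large',(95,258),(222,310),.036,48)
s=snap('side'); cv2.imwrite('pics/c7.png',cv2.resize(s[195:275,255:335],(480,480),interpolation=2)[:,:,::-1])
E
```

```text
t 12.32 pos [481.  -13.3  19. ] yaw [ 1.7997e+02 -5.0000e-02  1.2500e+01] w 34.0 F [ 0.3 -0.1 -2.1] j1,6 [-0.15  1.21]
[ 0.8  0.9 -1. ] [ 0.  -0.1 -0. ]
sq [ 663.83803643 -190.22892378] 51.83029881255839 -24.623161289976004
[ 659.41507785 -191.44991763]
large [ 658.94239252 -189.76628175] 61.60484888069497 -22.810285621536313
```

View pics/c7.png

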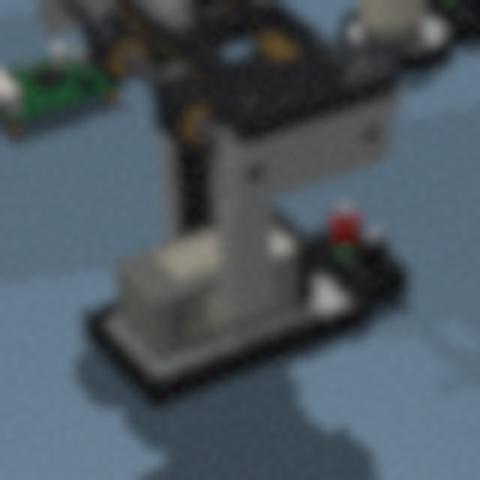

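The slim pack is inside the rim with the right-hand gap a bit bigger, so I'll nudge +2 mm in x, lower 1 mm and release.

Call:
move_arm([
  [[2,0,0],[0,0,0],-1],
  [[2,0,1.2],[0,0,0],-1],
  [[2,0,1.2],[0,0,0],-0.1],
  [[2,0,1.2],[0,0,0],0.0],
  [[2,0,1.2],[0,0,0],0.0],
  [[2,0,1.2],[0,0,0],0.0],
  [[2,0,1.2],[0,0,0],0.0],
  [[2,0,-20],[0,0,0],0.2],
  [[2,0,-70],[0,0,0],0.7],
  [[2,0,-110],[0,0,0],0.7],
  [[2,0,-120],[0,0,0],0.7],
  [[2,0,-120],[0,0,0],0.7],
])

```text
time: 13.88
tool_pos: [0.4824, -0.0128, 0.1381]
ee_rot: [3.141, -0.0, 0.218]
wrist_force: [-0.2, -0.2, 0.2]
width: 0.0801
```

```bash
python3 g.py 661 -191 130 -25 661 -191 47 -25
```

```text
t 13.88 pos [482.4 -12.8 138.1] yaw [179.99  -0.    12.5 ] w 80.1 F [-0.2 -0.2  0.2] j1,6 [-0.14  1.21]
[135.8 212.6   8.1] [ 0.  -0.  37.5]
[135.8 212.6  91.1] [ 0.  -0.  37.5]
```

Call:
move_arm([
  [[136,212.5,0],[0,0,37.3],0.7],
  [[136,212.5,0],[0,0,37.3],0.7],
  [[136,212.5,0],[0,0,37.3],0.7],
  [[136,212.5,0],[0,0,37.3],0.7],
  [[136,212.5,0],[0,0,37.3],0.7],
  [[136,212.5,0],[0,0,37.3],0.7],
  [[136,212.5,40],[0,0,37.3],0.7],
  [[136,212.5,75],[0,0,37.3],0.7],
  [[136,212.5,90],[0,0,37.3],0.7],
  [[136,212.5,92],[0,0,37.3],0.7],
  [[136,212.5,92],[0,0,37.3],0.7],
])

```text
time: 15.25
tool_pos: [0.662, -0.1908, 0.0486]
ee_rot: [-3.141, -0.003, -0.432]
wrist_force: [-0.1, -0.5, -0.1]
width: 0.0798
```

```bash
python3 g.py 661 -191 46 -25; python3 - <<'E'
from h import *
s=snap('side'); cv2.imwrite('pics/c8.png',np.hstack([cv2.resize(s[195:275,255:335],(400,400),interpolation=2),cv2.resize(s[215:305,350:440],(400,400),interpolation=2)])[:,:,::-1])
E
```

```text
t 15.25 pos [ 662.  -190.8   48.6] yaw [-179.99   -0.18  -24.77] w 79.8 F [-0.1 -0.5 -0.1] j1,6 [-0.36  1.64]
[-0.9  0.6  2.5] [-0.  -0.2  0.2]
```

View pics/c8.png

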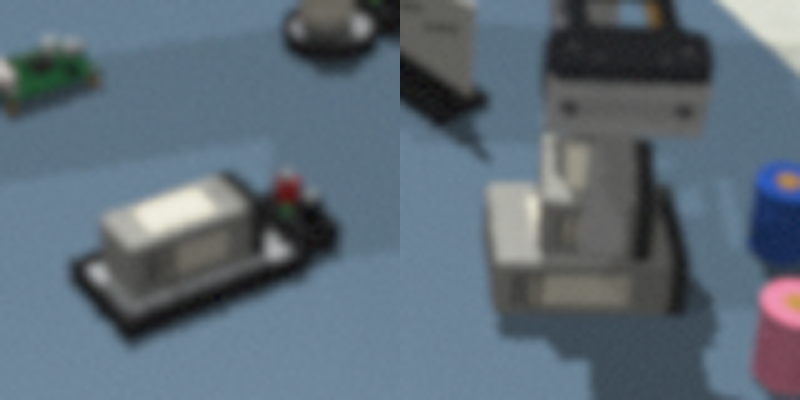

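The left panel shows the slim pack flat in its cradle. The right panel shows the fingers around the square pack, about 2 mm towards +x, so I'll correct, grip and lift.

Call:
move_arm([
  [[-2,0,2],[0,0,0],0.7],
  [[-2,0,2],[0,0,0],0.7],
  [[-2,0,2],[0,0,0],-1],
  [[-2,0,2],[0,0,0],-1],
  [[-2,0,2],[0,0,0],-1],
  [[-2,0,2],[0,0,0],-1],
  [[-2,0,2],[0,0,0],-1],
  [[-2,0,-6],[0,0,0],-1],
  [[-2,0,-40],[0,0,0],-1],
  [[-2,0,-90],[0,0,0],-1],
  [[-2,0,-110],[0,0,0],-1],
  [[-2,0,-110],[0,0,0],-1],
])

```text
time: 16.8
tool_pos: [0.6604, -0.1902, 0.1584]
ee_rot: [-3.141, -0.004, -0.433]
wrist_force: [0.9, -1.3, -2.9]
width: 0.0564
```

```bash
python3 g.py 442 407 150 -9 442 407 60 -9
```

```text
t 16.8 pos [ 660.4 -190.2  158.4] yaw [-179.98   -0.22  -24.79] w 56.4 F [ 0.9 -1.3 -2.9] j1,6 [-0.36  1.64]
[-448.7 -450.6    6.9] [  0.   -0.2 -15.8]
[-449.  -450.5   96.9] [  0.   -0.2 -15.8]
```

Call:
move_arm([
  [[-449,-450.5,0],[0,0,-16],-1],
  [[-449,-450.5,0],[0,0,-16],-1],
  [[-449,-450.5,0],[0,0,-16],-1],
  [[-449,-450.5,0],[0,0,-16],-1],
  [[-449,-450.5,0],[0,0,-16],-1],
  [[-449,-450.5,0],[0,0,-16],-1],
  [[-449,-450.5,0],[0,0,-16],-1],
  [[-449,-450.5,0],[0,0,-16],-1],
  [[-449,-450.5,0],[0,0,-16],-1],
  [[-449,-450.5,0],[0,0,-16],-1],
  [[-449,-450.5,0],[0,0,-16],-1],
  [[-449,-450.5,50],[0,0,-16],-1],
  [[-449,-450.5,97],[0,0,-16],-1],
  [[-449,-450.5,97],[0,0,-16],-1],
  [[-449,-450.5,97],[0,0,-16],-1],
])

```text
time: 18.68
tool_pos: [0.4416, 0.407, 0.0601]
ee_rot: [-3.141, -0.001, -0.154]
wrist_force: [1.5, 0.2, -2.7]
width: 0.0563
```

```bash
python3 g.py 442 407 20.5 -9; python3 - <<'E'
from h import *
t=snap('top');s=snap('side'); cv2.imwrite('pics/c9.png',np.hstack([cv2.resize(s[150:200,220:270],(400,400),interpolation=2),cv2.resize(t[158:222,356:420],(400,400),interpolation=2)])[:,:,::-1])
E
```

```text
t 18.68 pos [441.6 407.   60.1] yaw [-1.7999e+02 -3.0000e-02 -8.8500e+00] w 56.3 F [ 1.5  0.2 -2.7] j1,6 [0.65 2.38]
[ 0.4 -0.1 39.6] [-0.  -0.   0.1]
```

View pics/c9.png

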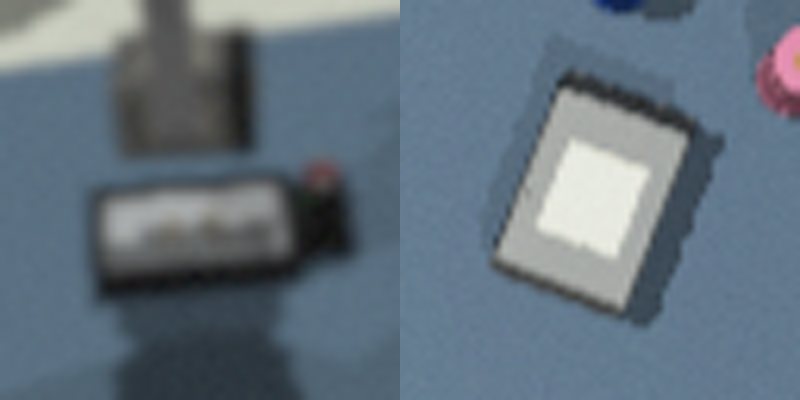

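Left panel: the square pack hangs over its bed. Right panel: only the large pack remains, with corners at about (95,260), (222,310), (170,75) and (293,128). I'll cross-check the square bed centre in the side view.

```bash
python3 - <<'E'
from h import *
def pt(cx,cy,z): return onz('top',356+cx/6.25-.5,158+cy/6.25-.5,z)[:2]*1000
P=[pt(*p,.036) for p in((95,260),(222,310),(172,77),(293,128))]
d=lambda a,b:np.degrees(np.arctan2(*(b-a)[::-1]))
print('large',np.mean(P,0),d(P[0],P[2]),d(P[1],P[3]),d(P[1],P[0])-90,np.linalg.norm(P[2]-P[0]),np.linalg.norm(P[1]-P[0]))
q=[onz('side',220+x/8-.5,150+y/8-.5,.010)[:2]*1000 for x,y in((107,190),(287,180),(298,258),(108,277))]
print('sqbed side',np.mean(q,0),d(q[3],q[2]),d(q[0],q[1]))
E
```

```text
large [ 656.22561619 -188.9166236 ] -23.486118833018466 -22.376728504588346 -22.015484646497995 92.03752592569418 61.27169490985279
sqbed side [446.86176079 407.93777409] -8.04955752478805 -13.410771549331583
```

Call:
move_arm([
  [[0,0,20],[0,0,0],-1],
  [[0,0,30],[0,0,0],-1],
  [[0,0,36],[0,0,0],-1],
  [[0,0,36],[0,0,0],-1],
])

```text
time: 19.27
tool_pos: [0.4409, 0.4073, 0.0235]
ee_rot: [3.141, -0.0, -0.154]
wrist_force: [0.4, -0.8, -2.6]
width: 0.0563
```

Call:
move_arm([
  [[2.5,0,0],[0,0,0],-1],
  [[2.5,0,2],[0,0,0],-1],
  [[2.5,0,3.5],[0,0,0],-1],
  [[2.5,0,3.5],[0,0,0],-1],
])

```text
time: 19.77
tool_pos: [0.4432, 0.4068, 0.0197]
ee_rot: [3.141, 0.0, -0.154]
wrist_force: [-1.3, -0.0, -3.4]
width: 0.0564
```

```bash
python3 g.py 444 407 20 -9; python3 - <<'E'
from h import *
s=snap('side'); cv2.imwrite('pics/c10.png',cv2.resize(s[150:200,220:270],(480,480),interpolation=2)[:,:,::-1])
E
```

```text
t 19.77 pos [443.2 406.8  19.7] yaw [ 1.7998e+02  2.0000e-02 -8.8000e+00] w 56.4 F [-1.3 -0.  -3.4] j1,6 [0.65 2.37]
[ 0.8 -0.3 -0.3] [0.  0.  0.2]
```

View pics/c10.png

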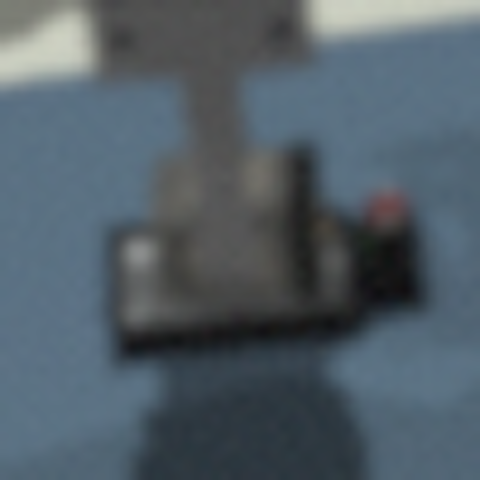

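The square pack sits inside the rim and about centred. I'll release it and retreat.

Call:
move_arm([
  [[0,0,0.5],[0,0,0],-1],
  [[0,0,0.5],[0,0,0],0.3],
  [[0,0,0.5],[0,0,0],0.45],
  [[0,0,0.5],[0,0,0],0.45],
  [[0,0,0.5],[0,0,0],0.45],
  [[0,0,0.5],[0,0,0],0.45],
  [[0,0,-20],[0,0,0],0.45],
  [[0,0,-70],[0,0,0],0.7],
  [[0,0,-110],[0,0,0],0.85],
  [[0,0,-120],[0,0,0],0.85],
  [[0,0,-120],[0,0,0],0.85],
])

```text
time: 21.2
tool_pos: [0.4433, 0.4069, 0.1396]
ee_rot: [-3.142, -0.0, -0.154]
wrist_force: [0.2, -1.7, -1.2]
width: 0.0869
```

```bash
python3 g.py 658 -189.5 110 -22.5
```

```text
t 21.2 pos [443.3 406.9 139.6] yaw [-1.8e+02 -1.0e-02 -8.8e+00] w 86.9 F [ 0.2 -1.7 -1.2] j1,6 [0.65 2.37]
[303.5 556.5  29.6] [-0.  -0.  13.7]
```

Call:
move_arm([
  [[303.5,556.5,0],[0,0,13.7],0.85],
  [[303.5,556.5,0],[0,0,13.7],0.85],
  [[303.5,556.5,0],[0,0,13.7],0.85],
  [[303.5,556.5,0],[0,0,13.7],0.85],
  [[303.5,556.5,0],[0,0,13.7],0.85],
  [[303.5,556.5,0],[0,0,13.7],0.85],
  [[303.5,556.5,0],[0,0,13.7],0.85],
  [[303.5,556.5,0],[0,0,13.7],0.85],
  [[303.5,556.5,0],[0,0,13.7],0.85],
  [[303.5,556.5,0],[0,0,13.7],0.85],
  [[303.5,556.5,0],[0,0,13.7],0.85],
  [[303.5,556.5,0],[0,0,13.7],0.85],
  [[303.5,556.5,50],[0,0,13.7],0.85],
  [[303.5,556.5,80],[0,0,13.7],0.85],
  [[303.5,556.5,80],[0,0,13.7],0.85],
  [[303.5,556.5,80],[0,0,13.7],0.85],
])

```text
time: 23.2
tool_pos: [0.6587, -0.1882, 0.0615]
ee_rot: [-3.141, -0.002, -0.391]
wrist_force: [-0.4, -0.5, 0.8]
width: 0.0867
```

```bash
python3 g.py 658 -189.5 12 -22.5; python3 - <<'E'
from h import *
s=snap('side'); cv2.imwrite('pics/c11.png',np.hstack([cv2.resize(s[150:200,220:270],(400,400),interpolation=2),cv2.resize(s[215:305,350:440],(400,400),interpolation=2)])[:,:,::-1])
E
```

```text
t 23.2 pos [ 658.7 -188.2   61.5] yaw [-1.7999e+02 -1.1000e-01 -2.2410e+01] w 86.7 F [-0.4 -0.5  0.8] j1,6 [-0.36  1.6 ]
[-0.3  1.4 49.5] [-0.  -0.1  0.1]
```

View pics/c11.png

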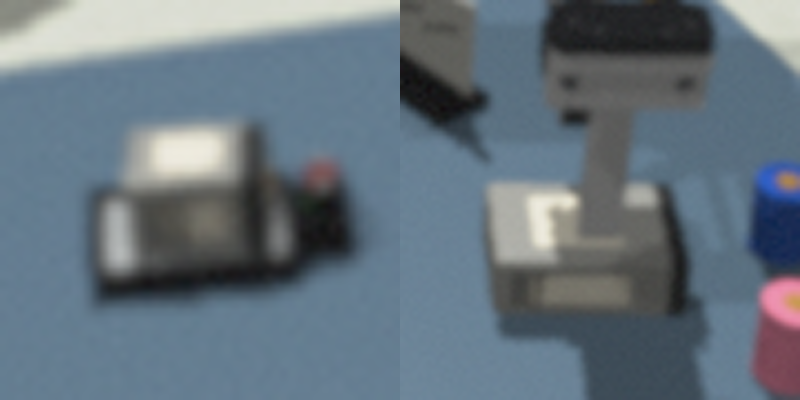

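The square pack is flat in its cradle (left panel). The fingers are centred over the large pack (right panel). I'll descend, grip and lift.

Call:
move_arm([
  [[-0.5,1.5,25],[0,0,0],0.85],
  [[-0.5,1.5,40],[0,0,0],0.85],
  [[-0.5,1.5,49],[0,0,0],0.85],
  [[-0.5,1.5,49],[0,0,0],0.85],
  [[-0.5,1.5,49],[0,0,0],-1],
  [[-0.5,1.5,49],[0,0,0],-1],
  [[-0.5,1.5,49],[0,0,0],-1],
  [[-0.5,1.5,49],[0,0,0],-1],
  [[-0.5,1.5,49],[0,0,0],-1],
  [[-0.5,1.5,40],[0,0,0],-1],
  [[-0.5,1.5,0],[0,0,0],-1],
  [[-0.5,1.5,-40],[0,0,0],-1],
  [[-0.5,1.5,-40],[0,0,0],-1],
  [[-0.5,1.5,-40],[0,0,0],-1],
])

```text
time: 25.0
tool_pos: [0.6556, -0.1905, 0.0973]
ee_rot: [3.141, 0.004, -0.393]
wrist_force: [-0.3, 0.1, -5.0]
width: 0.0635
```

```bash
python3 g.py 469 -364 100 -13 469 -364 60 -13
```

```text
t 25.0 pos [ 655.6 -190.5   97.3] yaw [179.96   0.25 -22.51] w 63.5 F [-0.3  0.1 -5. ] j1,6 [-0.37  1.6 ]
[-105.9  231.8   -2.1] [ 0.   0.2 -9.5]
[-105.7  231.7   37.9] [ 0.   0.2 -9.5]
```

Call:
move_arm([
  [[-106,232,0],[0,0,-9.5],-1],
  [[-106,232,0],[0,0,-9.5],-1],
  [[-106,232,0],[0,0,-9.5],-1],
  [[-106,232,0],[0,0,-9.5],-1],
  [[-106,232,0],[0,0,-9.5],-1],
  [[-106,232,20],[0,0,-9.5],-1],
  [[-106,232,38],[0,0,-9.5],-1],
  [[-106,232,38],[0,0,-9.5],-1],
  [[-106,232,38],[0,0,-9.5],-1],
])

```text
time: 26.12
tool_pos: [0.4707, -0.3639, 0.0616]
ee_rot: [-3.141, 0.0, -0.226]
wrist_force: [0.9, 0.4, -4.5]
width: 0.0633
```

```bash
python3 g.py 469 -364 21 -13; python3 - <<'E'
from h import *
s=snap('side'); cv2.imwrite('pics/c12.png',cv2.resize(s[260:400,280:420],(500,500),interpolation=2)[:,:,::-1])
E
```

```text
t 26.12 pos [ 470.7 -363.9   61.6] yaw [-1.7999e+02  3.0000e-02 -1.2950e+01] w 63.3 F [ 0.9  0.4 -4.5] j1,6 [-0.75  1.04]
[-1.6  0.5 40.6] [-0.   0.   0.1]
```

View pics/c12.png

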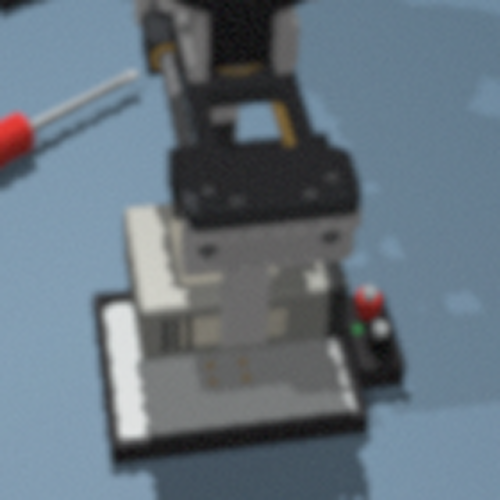

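The large pack is level over its bed, with the brass pins visible near (225,370). I'll lower it.

Call:
move_arm([
  [[-1.5,0.5,20],[0,0,0],-1],
  [[-1.5,0.5,33],[0,0,0],-1],
  [[-1.5,0.5,39],[0,0,0],-1],
  [[-1.5,0.5,40],[0,0,0],-1],
  [[-1.5,0.5,40],[0,0,0],-1],
])

```text
time: 26.8
tool_pos: [0.4691, -0.3649, 0.0226]
ee_rot: [3.141, -0.001, -0.227]
wrist_force: [0.9, 0.2, -3.9]
width: 0.0636
```

```bash
python3 g.py 469 -364 20 -13; python3 - <<'E'
from h import *
s=snap('side'); cv2.imwrite('pics/c13.png',cv2.resize(s[260:400,280:420],(500,500),interpolation=2)[:,:,::-1])
E
```

```text
t 26.8 pos [ 469.1 -364.9   22.6] yaw [ 1.7996e+02 -6.0000e-02 -1.3000e+01] w 63.6 F [ 0.9  0.2 -3.9] j1,6 [-0.76  1.04]
[-0.3 -0.9  2.6] [ 0.  -0.1 -0. ]
```

View pics/c13.png

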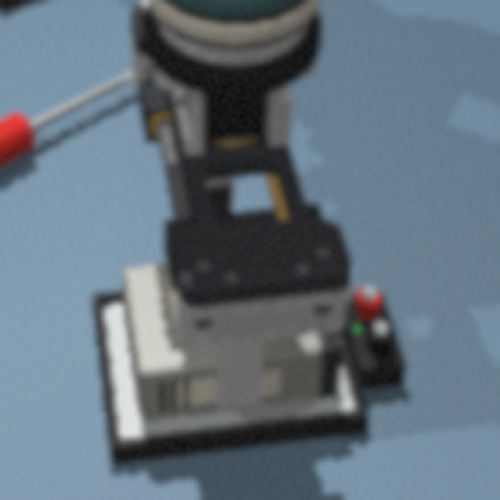

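The pack is inside the rim on all sides. I'll lower the last 2 mm, release and retreat.

Call:
move_arm([
  [[0,-0.5,1.5],[0,0,0],-1],
  [[0,-0.5,2.5],[0,0,0],-1],
  [[0,-0.5,2.5],[0,0,0],-1],
  [[0,-0.5,2.5],[0,0,0],0.4],
  [[0,-0.5,2.5],[0,0,0],0.55],
  [[0,-0.5,2.5],[0,0,0],0.55],
  [[0,-0.5,2.5],[0,0,0],0.55],
  [[0,-0.5,-20],[0,0,0],0.55],
  [[0,-0.5,-70],[0,0,0],0.6],
  [[0,-0.5,-130],[0,0,0],0.6],
  [[-150,100,-150],[0,0,0],0.6],
  [[-150,100,-150],[0,0,0],0.6],
  [[-150,100,-150],[0,0,0],0.6],
  [[-150,100,-150],[0,0,0],0.6],
  [[-150,100,-150],[0,0,0],0.6],
  [[-150,100,-150],[0,0,0],0.6],
])

```text
time: 28.85
tool_pos: [0.3012, -0.4276, 0.1716]
ee_rot: [-3.141, 0.0, -0.225]
wrist_force: [0.9, -0.1, 0.2]
width: 0.075
```

```bash
python3 - <<'E'
from h import *
t=snap('top');s=snap('side')
cv2.imwrite('pics/c14.png',np.vstack([cv2.resize(t[160:300,130:490],(800,311),interpolation=2),np.hstack([cv2.resize(s[300:400,290:410],(346,288),interpolation=2),cv2.resize(s[150:275,205:402],(454,288),interpolation=2)])])[:,:,::-1]); print(status.get_obs()['tool_pos'])
E
```

```text
[ 0.3012339  -0.42760623  0.17159954]
```

View pics/c14.png

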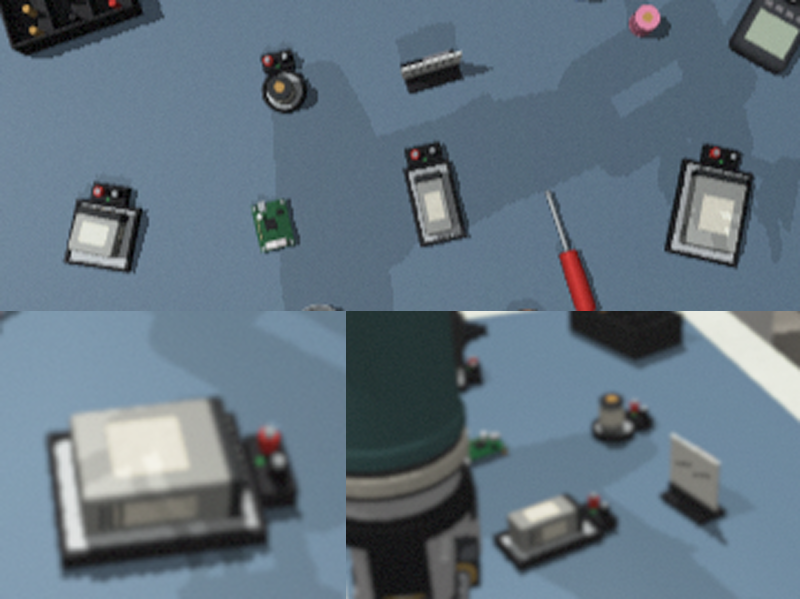

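The final view shows all four packs flat inside their rims: round (285,90), square (103,235), slim (436,205), large (715,215). Both boards are where they stood and the robot is clear, so I'm handing in.

```bash
python3 -c "
from h import *
print(order.close_job())"
```

```text
the job is handed in; nothing more can be done
None
```

I took the pile apart from the top and set each pack in its own cradle: round, slim, square, then large. I lowered each to within about 2 mm of the bed by my estimate before opening the fingers. The job was handed in at about 29 s of the 122 s allowed, and no verdict was given.

- **Last pictures:** From above, all four packs appear flat and right way up inside their rims, and the gripper is clear of everything. The side view confirms round, slim and large. The arm hid the square pack there, but an earlier side view right after its release showed it flat. I checked this by eye and did not measure final positions; the beds allow only 8 mm of play.
- **Boards:** The green and white boards appear unmoved, and the readings between moves showed no force above about 5 N.
- **Disagreement:** The top and side views put the square cradle's centre about 5 mm apart in x, so I aimed between them and confirmed the fit in the side view before releasing.

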